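# Open the board tester and lift the tested board off its nest

### The arm

A 7-joint arm with a two-finger parallel gripper is mounted at the origin on the work surface. World frame = base frame: x ahead of the robot, y to its left, z up, the work surface at z = 0. Lengths are in m, angles in rad, forces in N, time in s.
With the tool pointing down it reaches from about 0.4 to 0.875 m from the base axis. Payload 4.4 kg.
Tool frame: the origin (TCP) lies at the centre of the arm's flange, where the gripper is bolted on; the fingertips stand 173 mm ahead of it and the grasp point (between the pads) lies arm.hold_point_z ahead of it (arm.hold_point_z is the distance from the TCP to the grasp point, in m); z points along the fingers, y is the line along which they close (so a half turn about z gives the same grasp; the last joint's range is limited). The gripper opens to 85 mm and grips with 20 to 120 N. Pads are 22 mm wide; open, the fingers measure 114 mm over their backs; the gripper's body (76 mm by 85 mm) begins 54 mm behind the grasp point. The pads swing forward as they close: fully open they stand 13 mm farther back than shut.
Start: joints at [-1.176, 0.628, 0.038, 1.517, -0.027, 0.996, -0.02], TCP at [0.289, 0.582, 0.405] pointing down, gripper open.
Joint ranges: [-3.06, 3.06], [-0.37, 2.12], [-1.25, 1.32], [0.18, 2.47], [-1.1, 4.24], [0.23, 1.98], [-2.94, 2.94]. Speed limits (rad/s): [2.57, 2.57, 3.14, 3.14, 3.14, 3.14, 3.14].

### API

Orientations are given as a unit quaternion [w, x, y, z].
In Python, from workcell import sensors, vision, arm, finder gives the robot as it stands.
- The arm moves only by the shell command python3 -m pendant 'ROWS' [FORCE]. ROWS is JSON, a list of rows, each a list of 3 entries, a list of its own where there are three numbers: the finger opening in mm, from 0 to 85.4, then the shift along the tool's x, y, z in mm, then the turn about the tool's z in rad. A call has 1 to 20 rows; each row is the pose to reach, as a shift and turn from the pose commanded when the call began, along the tool's axes at that moment; what a row does not reach only later rows make up. A row lasts 1/10 s, in which the tool goes at most 50 mm and 8.59 degrees, less where a joint would pass 70% of its speed; a pose out of reach is approached as far as the arm can. A call with a gripper value outside its range is refused whole. The fingers move at their own pace and stop on an object; FORCE is the grip in N (left out, the last holds). Time passes only in rows, so rows that repeat a pose let the fingers close. It gives the time, the measured TCP pose, the force, the opening and the grip force at its end, in the units of the state.
- sensors.read_state(): the state, without advancing time (a new reading comes with each control period).
- vision.camera(name): name is "side" or "top" or "wrist"; returns a dict with "frame" (420x560x3 uint8, red, green, blue), "fov_y" (degrees; the focal length in pixels is half the picture's height over the tangent of half this angle, whatever the lens; pixels are square), "cx", "cy" (the principal point, pixels), "k1" (the pictures are not rectified: a ray, as slopes to the right and down, at radius r is drawn at 1 + k1 r^2 times it, then the intrinsics apply), "R" (3x3) and "t" (3): a world point X has camera coordinates R X + t; the wrist camera has in their place "T_tool_cam" (4x4, takes a point from camera to tool coordinates, whose origin is the TCP and whose axes are the flange's). Camera axes: x right, y down, z forward; pixel columns grow to the right and rows downward; lengths in m; the calibration is good to about 2 mm. A picture is of the moment at which its call begins: read the wrist's pose just before it. There is no depth.
- arm.hand_in(): hands the job in; it is judged then, once.
Trained networks look in a picture, given as the dict that the camera call returned (one of the last four; its "shot" number tells which), for a name from the list of things; names that differ only in an ending like _2 or _b are one class to them, and where a whole thing is asked for, a point or a joint stands for the part that bears it (a point fixed in the world has none). Each returns a list of dicts, best first, with "score" (0 to 1); they miss things now and then, are a little off and sometimes report something else, mostly with a low value. They report only what shows in the picture. A call takes as long as a camera call. They do not tell look-alikes from the thing itself.
- finder.trace(name, picture): "region" (420x560 bool, what is visible of it).
- finder.pinpoint(name, picture): "location" ([x, y, z] in m, in world coordinates, good to about 4 mm: a listed point, or the origin of a listed thing).
The state is a dict: "time_s": time; "qpos": joint angles; "joint_vel": joint speeds; "joint_torque": joint torques, N m; "tcp_pos": TCP position; "eef_rot": TCP orientation; "contact_force": force on the tool from outside, world axes, zero at the start; "wrist_torque": the same for the moment, N m; "opening": finger opening in m; "grip_force": force on a finger pad.
Only numpy, scipy, OpenCV 4.12 (cv2) and the standard library are available. Lean on these libraries where they do the work, as an engineer would, in place of code of your own. Each camera call takes 0.05 s, during which the arm holds its last target. There are 200 camera calls.

### The job

The board in the tester has passed its test, so take it out: swing the tester's lid up until it stands straight upright and let go of it there (its stiff hinges keep it in place). Then lift the board straight up out of its locating pins (its heatsink is the handhold) and finish while holding it, level and still, about 100 mm above its place in the tester, with the lid left standing upright. Keep the board level all the way and leave the other things on the mat where they are.

Things in the scene. Friction and masses are not known exactly. Their poses are not given: they have to be found in the camera images.
- tester: The board tester, fixed to the bench: a grey box 200 mm deep (its x) by 210 mm wide (its y) by 60 mm high with a black top plate. Origin at the centre of its underside on the bench, x from its front (handle side, towards the robot) to its rear (hinge side), z up.
- nest (a point): Point in the tester where the centre of the board's underside sits, 68 mm above the bench, 5 mm in front of the tester's centre. The board rests there on four brass pillars 8 mm high; six thin steel locating pins stand round it, 1.5 mm off its edges, their tips 4.5 mm above its upper face.
- lid (a joint): Angle of the lid, an aluminium frame 175 mm deep, 190 wide, 10 thick with a window 74 x 104 mm that shows the board and its heatsink: 0 shut (flat), grows as the front edge rises, pi/2 upright, stop at 1.95. Starts unlatched, shut or slightly ajar. Stiff hinges: it needs about 3 to 5 N at the handle to raise and stays at whatever angle it is left.
- hinge (a point): Middle of the lid's hinge axis, which runs along the tester's y at its rear: 90 mm behind the tester's centre, 78 mm above the bench. At lid angle a the handle bar's centre line lies 225 cos(a) - 11 sin(a) mm in front of this axis (tester -x) and 225 sin(a) + 11 cos(a) mm above it.
- handle (a point): Centre of the lid's handle: a round steel bar, 12 mm diameter, 110 mm long, parallel to the hinge axis, on two legs at its ends, 42 mm in front of the lid's front edge, so that one can reach down on either side of it. With the lid shut it is 89 mm above the bench and 135 mm in front of the tester's centre.
- heatsink (a point): Centre (half-way up) of the finned aluminium heatsink in the middle of the board in the tester: 50 mm along x, 30 along y (grasp it across y), 30 high; its axes are parallel to the tester's. The board is 80 (x) by 120 (y) by 2 mm, 0.13 to 0.21 kg, underside 17 mm below this point. Beside the heatsink parts are under 2 mm high; terminal blocks 10 mm high stand at the front and rear edges.
- relay_board: Another circuit board 95 x 65 x 17 mm with black relays, lying on the mat beside the tester; leave it. Origin at the centre of its underside.
- cutters: Diagonal cutters, 150 x 55 x 13 mm, lying on the mat beside the tester; leave them. Origin near their middle, underside.
- solder_spool: Spool of solder, 56 mm diameter, 44 mm high, standing beside the tester; leave it. Origin at the centre of its underside.
There are look-alikes about, which are no part of the job. There is more than one size of the part that bears heatsink; the job needs the largest.

How it is judged:
On the way, in this order (a step that is already met when the one before it is completed fails the run):
1. the lid stands upright by itself, let go, with the board still in its nest (value of joint lid between 1.4 and 1.745 rad and contact force between tester and the arm below 0.1 N and contact force between tester and the fingers below 0.1 N and z of heatsink in the frame of nest below 0.022 m), for 0.3 s.
2. the board is lifted clear of its locating pins in the fingers (z of heatsink in the frame of nest above 0.035 m and contact force between board and the fingers above 0.5 N and contact force between board and tester below 0.05 N), for 0.2 s.
At the end, for the whole second after the job is handed in: The robot still grips the board, level within 7 degrees and still, 70 to 140 mm above its seat and within 40 mm sideways of it, touching nothing but the fingers; the lid stands by itself within 10 degrees of upright, untouched (value of joint lid between 1.4 and 1.745 rad and contact force between tester and the arm below 0.1 N and contact force between tester and the fingers below 0.1 N and velocity of joint lid between -0.05 and 0.05 rad/s and z of heatsink in the frame of nest between 0.087 and 0.157 m and horizontal distance between heatsink and nest below 0.04 m and angle between heatsink's own z axis and vertical below 0.12 rad and contact force between board and the fingers above 1 N and contact force between board and tester below 0.05 N and linear speed of board below 0.02 m/s and angular speed of board below 0.1 rad/s); the arm keeps its last pose, push and grip.
It fails at once if the other board moved more than 20 mm (distance of relay_board from where it was at the start of the episode above 0.02 m).
It fails at once if the cutters moved more than 20 mm (distance of cutters from where it was at the start of the episode above 0.02 m).
It fails at once if the solder spool moved more than 20 mm (distance of solder_spool from where it was at the start of the episode above 0.02 m).
It fails at once if the tested board tipped more than 15 degrees (angle between heatsink's own z axis and vertical above 0.26 rad).
It fails at once if the board pulled sideways by more than 25 mm before it was 30 mm up (horizontal distance between heatsink and nest above 0.025 m and z of heatsink in the frame of nest below 0.047 m).
It also fails if it takes over 53 s, if anything falls off the work surface, if the arm or the gripper's body presses on something with over 40 N, if the wrist force passes 120 N, or if a joint passes its speed limit or range.

## Working session

There is one attempt and no reset: what is moved stays moved. The work goes in short steps, Python scripts to look and compute and a shell command to move; the robot and the scene stay as the last step left them, time stands still between calls to the robot, and variables do not carry over. Pictures are saved under pics/ and viewed, at most 10 in all, crops included, and the job is handed in when it is done.

```bash
ls; mkdir -p pics; python3 - <<'E'
from workcell import sensors, vision, arm, finder
import cv2, numpy as np
s=sensors.read_state(); print({k:np.round(v,3) for k,v in s.items()}, arm.hold_point_z)
ims=[]
for c in ("side","top"):
    p=vision.camera(c); ims.append(p["frame"])
    cv2.imwrite(f"pics/{c}0.png",p["frame"][:,:,::-1])
    for n in ("tester","nest","hinge","handle","heatsink","relay_board","cutters","solder_spool"):
        try: print(c,n,[(np.round(d["location"],3).tolist(),round(d["score"],2)) for d in finder.pinpoint(n,p)][:4])
        except Exception as e: print(c,n,e)
E
```

```text
pics
{'time_s': np.float64(0.0), 'qpos': array([-1.176,  0.629,  0.038,  1.518, -0.027,  0.996, -0.02 ]), 'joint_vel': array([-0.   ,  0.   ,  0.001, -0.001,  0.001, -0.001, -0.   ]), 'joint_torque': array([ 1.0000e-03, -5.6341e+01,  1.2260e+00, -1.9344e+01,  1.1000e-02,
        1.0000e-02,  0.0000e+00]), 'tcp_pos': array([0.289, 0.582, 0.404]), 'eef_rot': array([-0.   ,  0.228,  0.974, -0.001]), 'contact_force': array([-0.319, -0.164, -0.066]), 'wrist_torque': array([-0.004,  0.01 , -0.011]), 'grip_force': np.float64(0.0), 'opening': np.float64(0.085)} 0.1547
side tester [([0.579, -0.085, -0.001], 0.9)]
side nest []
side hinge []
side handle [([0.45, -0.051, 0.109], 0.81)]
side heatsink [([0.576, -0.086, 0.086], 0.83), ([0.373, -0.165, 0.011], 0.74), ([0.341, -0.022, 0.011], 0.66)]
side relay_board [([0.537, -0.308, 0.004], 0.67)]
side cutters [([0.726, 0.1, -0.001], 0.87), ([0.524, 0.156, -0.002], 0.4), ([0.668, -0.104, 0.079], 0.36)]
side solder_spool [([0.529, 0.159, -0.003], 0.78)]
top tester [([0.574, -0.084, -0.002], 0.86)]
top nest []
top hinge [([0.666, -0.107, 0.077], 0.84)]
top handle [([0.451, -0.054, 0.115], 0.58)]
top heatsink [([0.374, -0.167, 0.009], 0.96), ([0.575, -0.082, 0.083], 0.87), ([0.344, -0.018, 0.015], 0.79)]
top relay_board [([0.539, -0.31, 0.001], 0.63)]
top cutters [([0.721, 0.106, -0.001], 0.69)]
top solder_spool [([0.528, 0.158, 0.003], 0.79)]
```

View pics/side0.png

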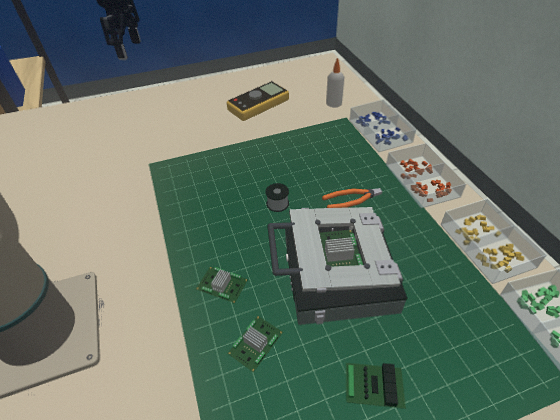

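View pics/top0.png

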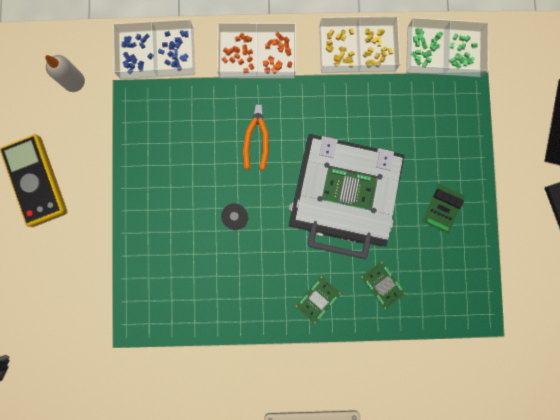

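```bash
cat > h.py <<'E'
from workcell import sensors, vision, arm, finder
import numpy as np, cv2
from scipy.spatial.transform import Rotation as Ro
H=arm.hold_point_z
def pose():
    s=sensors.read_state(); w,x,y,z=s["eef_rot"]
    return np.array(s["tcp_pos"]),Ro.from_quat([x,y,z,w])
def to(grasp,yaw_y):
    "shift mm in tool axes & turn so grasp point at world pos, tool y along yaw (mod pi)"
    p,R=pose(); t=np.array(grasp)+[0,0,H]
    y=R.as_matrix()[:,1]; d=(yaw_y-np.arctan2(y[1],y[0])+np.pi/2)%np.pi-np.pi/2
    return np.round(R.inv().apply(t-p)*1000,1), round(-d,3)
def grasp(): p,R=pose(); return p+R.apply([0,0,H])
E
python3 - <<'E'
from h import *
print(to([.4505,-.0525,.25],-.248), vision.camera("wrist")["T_tool_cam"].round(3).tolist())
E
```

```text
(array([-426.9, -496.7,   -0. ]), np.float64(1.358)) [[0.0, -0.947, -0.323, 0.082], [1.0, 0.0, -0.0, 0.0], [0.0, -0.323, 0.947, 0.032], [0.0, 0.0, 0.0, 1.0]]
```

```bash
python3 -m pendant '[[60,[-30,-35,0],0.1],[60,[-61,-71,0],0.19],[60,[-91,-106,0],0.29],[60,[-122,-142,0],0.39],[60,[-152,-177,0],0.485],[60,[-183,-213,0],0.58],[60,[-213,-248,0],0.68],[60,[-244,-284,0],0.775],[60,[-274,-319,0],0.87],[60,[-305,-355,0],0.97],[60,[-335,-390,0],1.065],[60,[-366,-426,0],1.16],[60,[-396,-461,0],1.26],[60,[-427,-497,0],1.358],[60,[-427,-497,0],1.358],[60,[-427,-497,0],1.358]]'
python3 - <<'E'
from h import *
print(grasp())
p=vision.camera("wrist"); cv2.imwrite("pics/w1.png",p["frame"][:,:,::-1])
for n in ("handle","tester","hinge","heatsink"):
    print(n,[(np.round(d["location"],3).tolist(),round(d["score"],2)) for d in finder.pinpoint(n,p)][:4])
print(to([.4505,-.0525,.25],-.248))
E
```

```text
time_s: 2.55
tcp_pos: [0.4505, -0.0538, 0.4048]
eef_rot: [0.0, 0.79, 0.613, 0.0]
contact_force: [-1.2, 0.6, 0.5]
opening: 0.0601
grip_force: 0.0
[ 0.45051115 -0.05385342  0.25005616]
handle [([0.449, -0.051, 0.112], 0.96)]
tester [([0.58, -0.088, -0.004], 0.58)]
hinge [([0.666, -0.106, 0.071], 0.61)]
heatsink [([0.369, -0.168, 0.017], 0.97), ([0.338, -0.018, 0.01], 0.85), ([0.57, -0.083, 0.083], 0.6)]
(array([-1. ,  0.4, -0. ]), np.float64(0.003))
```

View pics/w1.png

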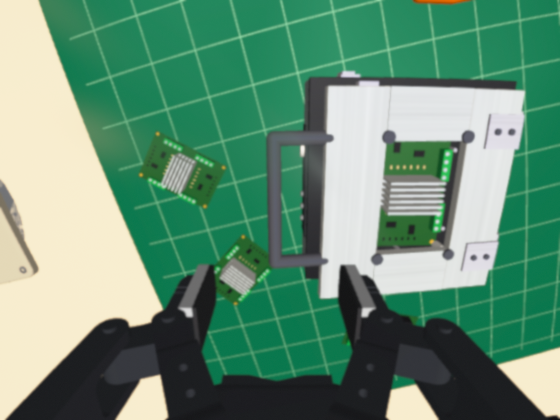

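```bash
python3 -m pendant '[[40,[2,-2,20],0.003],[40,[2,-2,50],0.003],[40,[2,-2,80],0.003],[40,[2,-2,105],0.003],[40,[2,-2,125],0.003],[40,[2,-2,138],0.003],[40,[2,-2,138],0.003]]' 40 && python3 -m pendant '[[5,[0,0,0],0],[5,[0,0,0],0],[5,[0,0,0],0],[5,[0,0,0],0],[5,[0,0,0],0]]' 40
python3 -c "
from h import *
print(grasp()); p=vision.camera('side'); cv2.imwrite('pics/s2.png',p['frame'][150:350,200:450,::-1].repeat(3,0).repeat(3,1))"
```

```text
time_s: 3.5
tcp_pos: [0.4485, -0.0494, 0.2654]
eef_rot: [-0.001, 0.79, 0.614, -0.001]
contact_force: [-0.3, 0.2, 0.4]
opening: 0.04
grip_force: 0.0
time_s: 4.0
tcp_pos: [0.4491, -0.0501, 0.2671]
eef_rot: [-0.0, 0.79, 0.613, 0.0]
contact_force: [-1.5, 1.1, 1.8]
opening: 0.0107
grip_force: 39.2
[ 0.44917105 -0.04997495  0.11244225]
```

View pics/s2.png

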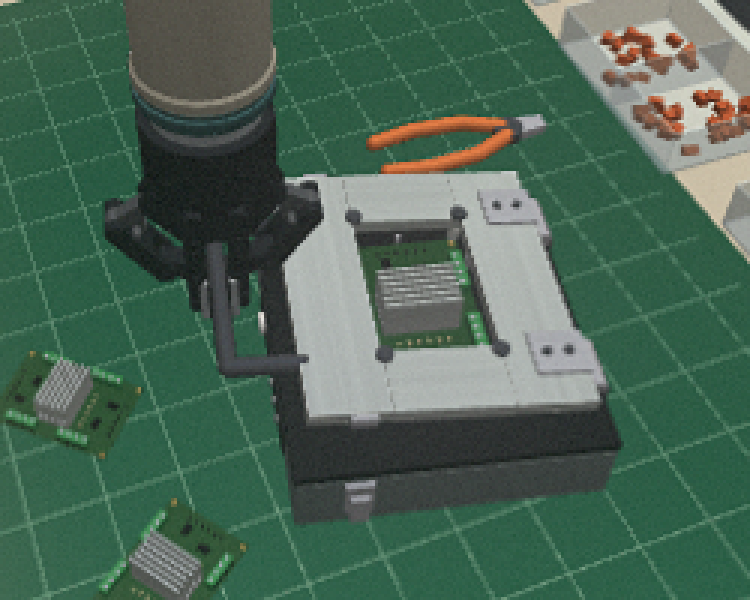

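```bash
python3 -m pendant '[[5,[0,2,-10],0],[5,[0,4.5,-21.5],0],[5,[0,11,-43],0],[5,[0,20,-64],0],[5,[0,30.5,-83.5],0],[5,[0,43,-102],0],[5,[0,58,-119.5],0],[5,[0,74,-135],0],[5,[0,91.5,-149],0],[5,[0,110.5,-161],0],[5,[0,110.5,-161],0]]' 40
python3 -c "
from h import *
print(grasp()); p=vision.camera('side'); cv2.imwrite('pics/s3.png',p['frame'][100:350,150:450,::-1].repeat(2,0).repeat(2,1))"
```

```text
time_s: 5.15
tcp_pos: [0.5538, -0.0765, 0.4305]
eef_rot: [-0.005, 0.79, 0.613, -0.001]
contact_force: [-17.7, 8.2, 33.4]
opening: 0.0102
grip_force: 42.2
[ 0.55246566 -0.07546812  0.27581532]
```

View pics/s3.png

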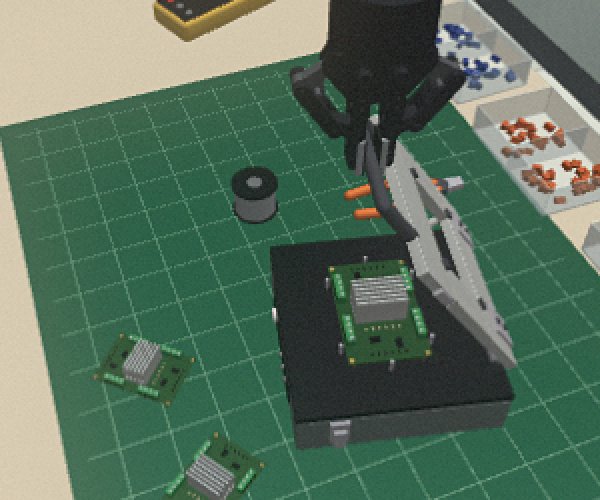

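```bash
python3 -m pendant '[[5,[0,-1.5,-2.5],0],[5,[0,8,-8],0],[5,[0,18.5,-13],0],[5,[0,29,-18],0],[5,[0,40,-22],0],[5,[0,62,-28.5],0],[5,[0,85,-32.5],0],[5,[0,107,-34],0],[5,[0,123,-34],0],[5,[0,123,-34],0],[5,[0,123,-34],0]]' 40
python3 -c "
from h import *
print(grasp()); p=vision.camera('side'); cv2.imwrite('pics/s4.png',p['frame'][50:350,150:450,::-1].repeat(2,0).repeat(2,1))
print(finder.pinpoint('handle',p)[:2])"
```

```text
time_s: 6.3
tcp_pos: [0.6767, -0.1068, 0.4624]
eef_rot: [0.0, 0.79, 0.614, 0.002]
contact_force: [3.6, 3.0, 3.3]
opening: 0.0104
grip_force: 41.7
[ 0.67730949 -0.10642612  0.30768775]
[{'location': [0.6767, -0.1093, 0.3024], 'score': 0.71}, {'location': [0.6663, -0.1044, 0.078], 'score': 0.25}]
```

View pics/s4.png

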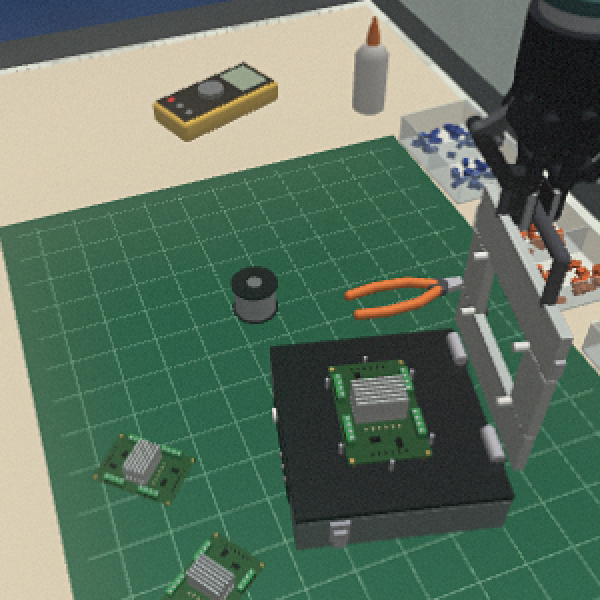

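```bash
python3 -m pendant '[[45,[0,0,0],0],[45,[0,0,0],0],[45,[0,0,0],0],[45,[0,0,0],0],[45,[0,0,-15],0],[45,[0,0,-45],0],[45,[0,0,-75],0],[45,[0,-30,-75],0],[45,[0,-70,-75],0],[45,[0,-110,-75],0],[45,[0,-150,-75],0],[45,[0,-150,-75],0]]' 40
python3 -c "
from h import *
print(grasp(), sensors.read_state()['qpos'].round(2) if hasattr(sensors.read_state()['qpos'],'round') else sensors.read_state()['qpos'])"
```

```text
time_s: 7.6
tcp_pos: [0.5252, -0.0708, 0.5366]
eef_rot: [-0.003, 0.79, 0.613, -0.001]
contact_force: [1.7, -1.1, 0.3]
opening: 0.0449
grip_force: 0.0
[ 0.52443782 -0.07036899  0.3818841 ] [-0.28  0.36  0.52  1.66 -0.19  1.17  0.03]
```

```bash
python3 -m pendant '[[55,[0,0,0],-0.14],[55,[0,0,0],-0.28],[55,[0,0,0],-0.42],[55,[0,0,10],-0.56],[55,[0,0,20],-0.7],[55,[0,0,30],-0.84],[55,[0,0,40],-0.98],[55,[0,0,60],-1.12],[55,[0,0,80],-1.26],[55,[0,0,100],-1.4],[55,[0,0,120],-1.5],[55,[0,0,130],-1.57],[55,[0,0,130],-1.57],[55,[0,0,130],-1.57]]' 40
python3 - <<'E'
from h import *
print(grasp())
p=vision.camera("wrist"); cv2.imwrite("pics/w5.png",p["frame"][:,:,::-1])
P=[]
for c in ("wrist","side","top"):
    q=p if c=="wrist" else vision.camera(c)
    for n in ("heatsink","nest","hinge","handle"):
        print(c,n,[(np.round(d["location"],3).tolist(),round(d["score"],2)) for d in finder.pinpoint(n,q)][:4])
print(to([.575,-.083,.2],-.248+np.pi/2))
E
```

```text
time_s: 9.0
tcp_pos: [0.5303, -0.0716, 0.4069]
eef_rot: [0.0, 0.127, 0.992, -0.0]
contact_force: [0.6, -0.2, 0.0]
opening: 0.0554
grip_force: 0.0
[ 0.53040557 -0.07157295  0.25219501]
wrist heatsink [([0.572, -0.082, 0.086], 0.89), ([0.368, -0.171, 0.015], 0.76)]
wrist nest []
wrist hinge [([0.665, -0.105, 0.071], 0.93)]
wrist handle []
side heatsink [([0.343, -0.022, 0.013], 0.76), ([0.571, -0.085, 0.083], 0.64), ([0.373, -0.164, 0.013], 0.63)]
side nest []
side hinge [([0.669, -0.106, 0.077], 0.92)]
side handle [([0.68, -0.107, 0.301], 0.6)]
top heatsink [([0.575, -0.082, 0.086], 0.91), ([0.342, -0.018, 0.016], 0.89)]
top nest []
top hinge [([0.663, -0.108, 0.078], 0.77)]
top handle [([0.677, -0.109, 0.306], 0.57)]
(array([-46.7,  -0.3,  52. ]), np.float64(-0.004))
```

View pics/w5.png

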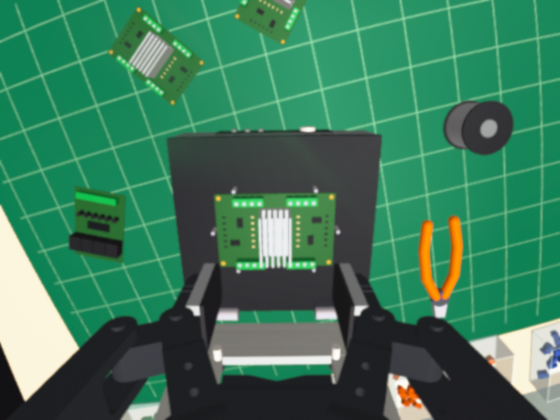

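```bash
python3 -m pendant '[[55,[-25,0,0],-0.004],[55,[-45,0,20],-0.004],[55,[-45,0,60],-0.004],[55,[-45,0,95],-0.004],[55,[-45,0,125],-0.004],[55,[-45,0,145],-0.004],[55,[-45,0,157],-0.004],[55,[-45,0,157],-0.004],[55,[-45,0,157],-0.004]]' 50
python3 - <<'E'
from h import *
print(grasp())
p=vision.camera("wrist"); cv2.imwrite("pics/w6.png",p["frame"][:,:,::-1])
print(finder.pinpoint("heatsink",p)[:2])
E
```

```text
time_s: 10.65
tcp_pos: [0.5739, -0.0824, 0.2503]
eef_rot: [0.001, 0.124, 0.992, -0.0]
contact_force: [0.5, -1.3, 0.4]
opening: 0.0546
grip_force: 0.0
[ 0.57405659 -0.08246517  0.0956224 ]
[{'location': [0.5726, -0.0837, 0.0839], 'score': 0.96}]
```

View pics/w6.png

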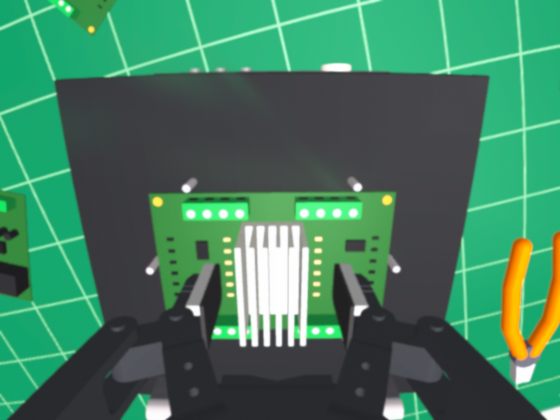

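```bash
python3 -m pendant '[[45,[0,-1,1],0],[20,[0,-1,1],0],[20,[0,-1,1],0],[20,[0,-1,1],0],[20,[0,-1,1],0],[20,[0,-1,1],0],[20,[0,-1,1],0],[20,[0,-1,-3],0],[20,[0,-1,-6],0],[20,[0,-1,-10],0],[20,[0,-1,-10],0]]' 60
python3 - <<'E'
from h import *
print(grasp())
p=vision.camera("side"); cv2.imwrite("pics/s7.png",p["frame"][100:350,150:450,::-1].repeat(2,0).repeat(2,1))
E
```

```text
time_s: 11.85
tcp_pos: [0.5734, -0.0833, 0.2602]
eef_rot: [0.0, 0.124, 0.992, 0.0]
contact_force: [0.3, 0.3, -1.9]
opening: 0.0292
grip_force: 59.3
[ 0.57349888 -0.08330003  0.10545342]
```

View pics/s7.png

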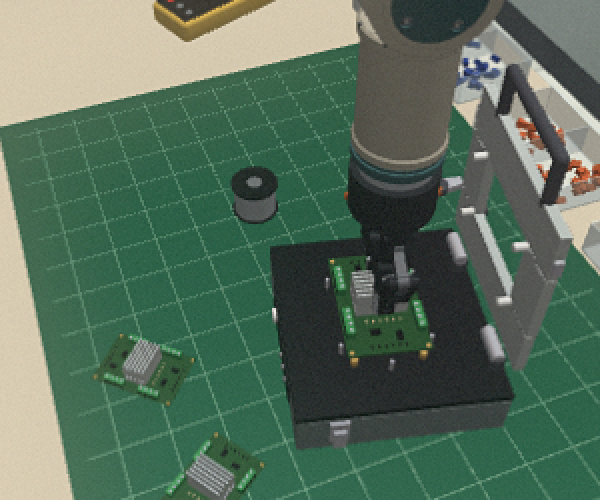

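The board is rising level in the fingers (heatsink at about (365,290), board near (385,310)), and the lid stands clear behind it. Next I lift it to about 100 mm.

```bash
python3 -m pendant '[[20,[0,0,-4],0],[20,[0,0,-10],0],[20,[0,0,-18],0],[20,[0,0,-28],0],[20,[0,0,-40],0],[20,[0,0,-52],0],[20,[0,0,-64],0],[20,[0,0,-74],0],[20,[0,0,-82],0],[20,[0,0,-88],0],[20,[0,0,-90],0],[20,[0,0,-90],0],[20,[0,0,-90],0],[20,[0,0,-90],0],[20,[0,0,-90],0],[20,[0,0,-90],0],[20,[0,0,-90],0],[20,[0,0,-90],0]]' 60
python3 - <<'E'
from h import *
print(grasp())
p=vision.camera("side"); cv2.imwrite("pics/s8.png",p["frame"][100:350,150:450,::-1].repeat(2,0).repeat(2,1))
for n in ("heatsink","handle"): print(finder.pinpoint(n,p)[:3])
E
```

```text
time_s: 13.7
tcp_pos: [0.5732, -0.0833, 0.3496]
eef_rot: [-0.0, 0.124, 0.992, 0.0]
contact_force: [0.1, -1.1, -0.4]
opening: 0.0288
grip_force: 59.3
[ 0.57321907 -0.08331505  0.19493271]
[{'location': [0.3731, -0.164, 0.0084], 'score': 0.77}, {'location': [0.5724, -0.0828, 0.1834], 'score': 0.65}]
[{'location': [0.6791, -0.1082, 0.3014], 'score': 0.83}]
```

View pics/s8.png

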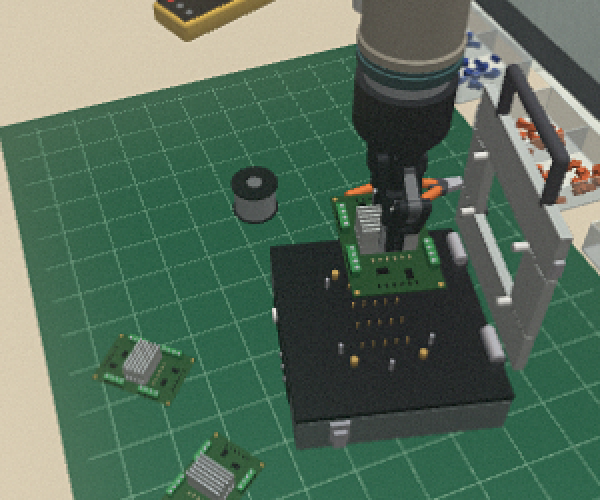

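The board hangs level about 100 mm above its seat (heatsink at z = 0.183), and the lid is upright with its handle at z = 0.301.

```bash
python3 -c "
from workcell import arm
print(arm.hand_in())"
```

```text
the job is handed in; nothing more can be done
None
```

I handed the job in at about 14 s, with the lid standing upright and let go, and the board gripped level about 100 mm above its nest; I saw nothing else on the mat move, and no verdict came back.

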